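# Dry the vent, then crack the stuck dry-box lid

## Task

First take the drying cassette out of its wooden stand, slide it fully home in the slot of the grey port on the side of the dry box and let go of it. Then, by its handle, break the stuck lid of the dry box free of its tacky seal and hold its front edge about 2 cm open, never flinging it wide. Finish while still holding the lid like that by the handle, with the cassette still home and everything else on the bench left where it stands.

Things in the scene. Friction and masses are not known exactly. Their poses are not given: they have to be found in the camera images.
- chamber: Dry box fixed to the bench: white tub 180 (x) x 190 (y) x 80 mm high, hinged grey lid, lid top 90 mm above the bench. Origin: centre of the tub's underside; z up, -x the front (towards the robot). Grey port block 90 x 50 x 64 mm high (its funnel to 70), centred 20 mm in front of (-x) and 150 mm to +y of the origin; the 30 mm gap between tub and block is bridged up to 50 mm height.
- port (a point): Centre of the mouth of the slot in the port, 70 mm above the bench; axes as the dry box. The mouth is a funnel of four sloped lips, 70 x 20 mm at the top, narrowing over 6 mm of depth to the slot proper: 62 mm long (along the box's x), 12 mm wide (along y), straight down; its floor is 50 mm below this point.
- cassette: Drying cassette: flat white slab 60 (x) x 10 (y) x 85 mm high (z), 60 to 110 g, black perforations on one face. Origin: centre of its underside. Starts upright, loose in the wooden stand's slot, underside 10 mm above the bench, upper 50 mm standing out. Fully home in the port it stands out 35 mm. Either way round will do.
- stand: Wooden stand 85 (x) x 40 (y) x 45 mm high, fixed, with a loose slot along its x, 35 mm deep, that the cassette starts in. Origin at the centre of its underside.
- lid (a joint): Lid angle, rad: 0 shut, grows as it opens. The tacky seal resists with 11 to 13 N up at the handle, most in the first 1 mm of lift, none at 5 mm; from 5 to 8 mm it springs the lid up with up to 5 N, then (past 0.06 rad) only the lid's weight, about 2 N, is left. Let go, it drops back onto the seal (0.06 rad or less). The front edge is 178 mm from the hinge: 20 mm open is 0.11 rad.
- hinge (a point): Middle of the lid's hinge line, 85 mm behind (+x of) the dry box's origin, 82 mm above the bench; axes as the dry box, hinge line along y. To open, the lid turns about +y (front goes up).
- handle (a point): Black bridge handle on the lid's top near its front. The point is the centre of its bar, axes as the dry box (turning with the lid). Bar 100 mm long (along the box's y), 12 mm wide, 12 mm high; a post 10 mm wide at each end, 80 mm free between. Shut: bar centre 60 mm in front of the box's origin, 120 mm above the bench, 30 mm above the lid's top, 145 mm in front of and 38 mm above the hinge.
- drivers: Screwdriver stand, a bystander: round black foot 88 mm across with a ring of steel screwdrivers, 116 mm high. Origin at the centre of its underside.
- vial0: Small capped oil vial, a bystander, 26 mm across, 48 mm high. Origin at the centre of its underside.
- vial1: Small capped oil vial, a bystander, 26 mm across, 48 mm high. Origin at the centre of its underside.
- vial2: Small capped oil vial, a bystander, 26 mm across, 48 mm high. Origin at the centre of its underside.
- holder: Steel and brass movement holder, a bystander, 60 x 36 x 30 mm high. Origin at the centre of its underside.
- pinvise: Brass pin vise lying on the bench, a bystander, 110 mm long along its x, 12 mm thick. Origin under its middle.
- loupe: Black eye loupe, a bystander, 38 mm across, 36 mm high. Origin at the centre of its underside.
- dish: Round white parts dish, a bystander, 72 mm across, 15 mm high. Origin at the centre of its underside.
Mind the look-alikes: they are no part of the job. Leave any pink or red look-alike of the cassette alone.

How it is judged (in metres and radians):
On the way, in this order (a step that is already met when the one before it is completed fails the run):
1. the cassette is fully home in the port and released, the lid still shut (z of cassette in the frame of port between -0.056 and -0.045 m and horizontal distance between cassette and port below 0.006 m and angle between cassette's own z axis and vertical below 0.08 rad and angle between the x axis of cassette and the x axis of chamber, either way round below 0.1 rad and contact force between the fingers and cassette below 0.1 N and value of joint lid below 0.03 rad), for 0.2 s.
2. the lid has broken free of its seal (value of joint lid above 0.075 rad), for 0.1 s.
At the end, for the whole second after the job is handed in: Still holding: fingers bear on the lid (over 0.5 N), lid still (under 0.05 rad/s) at 0.08-0.17 rad (front 14-30 mm open); cassette released, at rest, home in the port (underside 45-56 mm below the mouth, 6 mm of centre, tilt under 0.08, in line within 0.10 rad) (z of cassette in the frame of port between -0.056 and -0.045 m and horizontal distance between cassette and port below 0.006 m and angle between cassette's own z axis and vertical below 0.08 rad and angle between the x axis of cassette and the x axis of chamber, either way round below 0.1 rad and value of joint lid between 0.08 and 0.17 rad and velocity of joint lid between -0.05 and 0.05 rad/s and contact force between the fingers and lid above 0.5 N and contact force between the fingers and cassette below 0.1 N and linear speed of cassette below 0.02 m/s); the arm keeps its last pose, push and grip.
It fails at once if the lid is flung open past 0.35 rad (6 cm at the front) (value of joint lid above 0.35 rad).
It fails at once if the lid is opened before the cassette is in the port (value of joint lid above 0.04 rad and (horizontal distance between cassette and port above 0.02 m or z of cassette in the frame of port above -0.035 m)).
It fails at once if a bystander (screwdriver stand, vial, movement holder, pin vise, loupe, dish) is moved by more than 25 mm (distance of any of drivers, vial0, vial1, vial2, holder, pinvise, loupe, dish from where it was at the start of the episode above 0.025 m).
It also fails if it takes over 56 s, if anything falls off the work surface, if the arm or the gripper's body presses on something with over 40 N, if the wrist force passes 120 N, or if a joint passes its speed limit or range.

## Robot

A 6-joint arm with a two-finger parallel gripper is mounted at the origin on the work surface. World frame = base frame: x ahead of the robot, y to its left, z up, the work surface at z = 0. Lengths are in m, angles in degrees, forces in N, time in s.
With the tool pointing down it reaches from about 0.4 to 0.825 m from the base axis. Payload 7 kg.
Tool frame: the origin (TCP) lies midway between the tips of the shut fingers; the grasp point (between the pads) lies 19 mm behind it; z points along the fingers, y is the line along which they close (so a half turn about z gives the same grasp; the last joint's range is limited). The gripper opens to 88 mm and grips with 3 to 60 N. Pads are 19 mm wide; open, the fingers measure 130 mm over their backs; the gripper's body (78 mm by 193 mm) begins 47 mm behind the grasp point.
Start: joints at [-55.858, 20.546, 0.682, 0, -70.136, -16.507], TCP at [0.204, -0.643, 0.227] pointing down, gripper open.
Joint ranges: [-176.03, 176.03], [-82.01, 121.73], [-58.28, 71.71], [-173.87, 95.51], [-174.79, -0.11], [-173.66, 173.66]. Speed limits (degrees/s): [136.94, 136.94, 172.46, 180, 180, 180].

## Interface

Orientations are given as a 3x3 rotation matrix whose columns are the frame's x, y, z axes.
In Python, from rig import robot gives the robot as it stands. Calls block until the motion is done:
- robot.goto(position, orientation): joint-space move of the TCP to a pose.
- robot.servo_line(position, ori=None, speed=0.15): straight line of the TCP; ori=None keeps the orientation; speed is the mean speed in m/s.
- robot.movej(angles): joint-space move.
- robot.move_gripper(opening): opening from 0.0 (shut) to 1.0 (fully open); the grip force is fixed at half the most; returns when the fingers have stopped.
- robot.dwell(seconds).
- robot.ik(position, orientation): joint angles nearest the present ones, or None.
- robot.grab_frame(name): name is "side" or "top" or "wrist"; returns (picture, depth): 400x640x3 uint8, red, green, blue; 400x640 float32, m along the optical axis (not along the pixel's ray), 0 where there is no reading.
- robot.camera_info(name): a dict with "vfov" (degrees; the focal length in pixels is half the picture's height over the tangent of half this angle, whatever the lens; pixels are square), "cx", "cy" (the principal point, pixels), "view" (4x4, takes a point from world to camera coordinates); the wrist camera has in their place "T_tool_cam" (4x4, takes a point from camera to tool coordinates, whose origin is the TCP and whose axes are the flange's). Camera axes: x right, y down, z forward; pixel columns grow to the right and rows downward; lengths in m; the calibration is good to about 2 mm. A picture is of the moment at which its call begins: read the wrist's pose just before it. camera_info takes no time and is no camera call.
A pose or a line that the arm cannot do raises robot.Unreachable and nothing moves.
- robot.job_done(): hands the job in; it is judged then, once.
Readings, each from a call of its own:
- robot.read_t(): time.
- robot.read_qpos(): joint angles.
- robot.read_qvel(): joint speeds.
- robot.read_effort(): joint torques, N m.
- robot.read_position(): TCP position.
- robot.read_tcp_rot(): TCP orientation.
- robot.read_force(): force on the tool from outside, world axes, zero at the start.
- robot.read_ft_torque(): the same for the moment, N m.
- robot.read_grip_width(): opening from 0.0 (shut) to 1.0 (fully open).
- robot.read_finger_force(): force on a finger pad.
Only numpy, scipy, OpenCV 4.12 (cv2) and the standard library are available. Lean on these libraries where they do the work, as an engineer would, in place of code of your own. Each camera call takes 0.05 s, during which the arm holds its last target. There are 200 camera calls.

## Working session

There is one attempt and no reset: what is moved stays moved. The work goes in short steps, each a Python script; the robot and the scene stay as the last script left them, time stands still between calls to the robot, and variables do not carry over. Pictures are saved under pics/ and viewed, at most 10 in all, crops included, and the job is handed in when it is done.

```bash
mkdir -p pics; ls; python3 - <<'E'
from rig import robot
import cv2,numpy as np
for n in("top","side"):
    im,d=robot.grab_frame(n); cv2.imwrite(f"pics/{n}0.png",im[:,:,::-1]); np.save(f"pics/{n}0.npy",d)
    i=robot.camera_info(n); print(n,i['vfov'],i['cx'],i['cy'],np.round(i['view'],3).tolist(),(d>0).mean())
print(np.round(robot.camera_info("wrist")['T_tool_cam'],3).tolist(),robot.camera_info("wrist")['vfov'],np.round(robot.read_tcp_rot(),3).tolist(), robot.read_t())
E
```

```text
pics
top 48.654327446231505 312.32011249742334 196.53893188986805 [[0.028, -0.999, 0.022, -0.04], [-0.985, -0.031, -0.169, 0.558], [0.17, -0.017, -0.985, 1.151], [0.0, 0.0, 0.0, 1.0]] 0.99577734375
side 44.4040204584256 318.62020457251964 194.63188767599001 [[-0.839, -0.544, 0.002, 0.437], [-0.308, 0.473, -0.825, 0.253], [0.448, -0.693, -0.564, 0.902], [0.0, 0.0, 0.0, 1.0]] 0.996
[[-0.001, -0.951, -0.308, 0.084], [1.0, -0.0, -0.001, -0.0], [0.001, -0.308, 0.951, -0.158], [0.0, 0.0, 0.0, 1.0]] 63.410209520955966 [[-0.953, -0.303, -0.001], [-0.303, 0.953, 0.001], [0.0, 0.001, -1.0]] 0.1
```

View pics/top0.png

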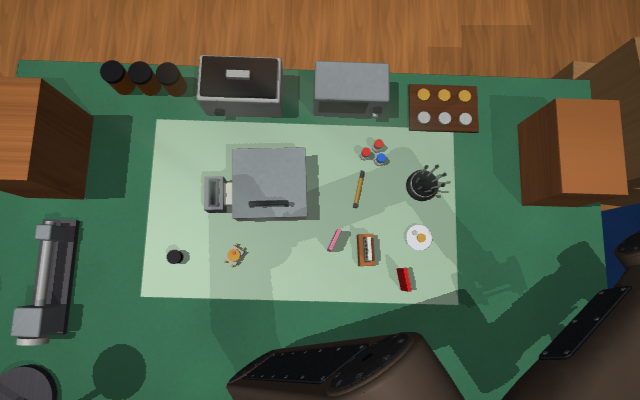

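View pics/side0.png

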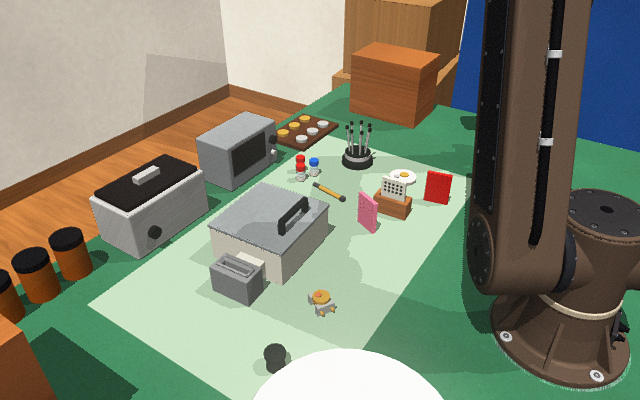

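The top view shows the dry box at about (270,180), its port at (214,193) and the handle at (268,204). The cassette in its stand is at (367,250), with the pink look-alike at (335,240) and the red one at (405,278). Next I'll locate these from the depth image, then look closer with the wrist camera.

```bash
cat > h.py <<'E'
from rig import robot
import cv2,numpy as np
def cam(n,shape=(400,640)):
    i=robot.camera_info(n); f=200/np.tan(np.radians(i['vfov']/2))
    if n=="wrist":
        T=np.eye(4);T[:3,:3]=robot.read_tcp_rot();T[:3,3]=robot.read_position(); C=T@np.array(i['T_tool_cam'])
    else: C=np.linalg.inv(np.array(i['view']))
    return f,i['cx'],i['cy'],C
def cloud(d,c):
    f,cx,cy,C=c; v,u=np.mgrid[:400,:640]
    P=np.stack([(u-cx)/f*d,(v-cy)/f*d,d],-1)
    return P@C[:3,:3].T+C[:3,3]
def ray(u,v,z,c):
    f,cx,cy,C=c; r=C[:3,:3]@np.array([(u-cx)/f,(v-cy)/f,1]); o=C[:3,3]
    return o+r*(z-o[2])/r[2]
def snap(n,name):
    c=cam(n); im,d=robot.grab_frame(n); cv2.imwrite(f"pics/{name}.png",im[:,:,::-1]); return im,cloud(d,c),c
def rect(P,m):
    "rectangle (metres) of the largest blob of a mask"
    k,l,s,_=cv2.connectedComponentsWithStats(m.astype(np.uint8)); b=1+np.argmax(s[1:,4])
    q=P[l==b]; (cx,cy),(w,h),a=cv2.minAreaRect((q[:,:2]*1000).astype(np.float32))
    return round(cx,1),round(cy,1),round(w,1),round(h,1),round(a,1),len(q),round(float(np.median(q[:,2])),4)
def down(yaw):  # tool y axis at yaw from world y, pointing down
    c,s=np.cos(yaw),np.sin(yaw); return np.array([[-c,-s,0],[-s,c,0],[0,0,-1.]])
E
python3 - <<'E'
from h import *
d=np.load("pics/top0.npy");im=cv2.imread("pics/top0.png");P=cloud(d,cam("top"));z=P[...,2]
def box(u0,v0,u1,v1):
    m=np.zeros(z.shape,bool);m[v0:v1,u0:u1]=1;return m
print("ground",np.median(z[280:290,180:260]))
print("lid",rect(P,box(225,140,315,225)&(z>.083)&(z<.097)))
print("lid all",rect(P,box(225,140,315,225)&(z>.083)))
print("handle",rect(P,box(225,180,315,225)&(z>.115)))
print("port",rect(P,box(195,170,228,220)&(z>.055)&(z<.08)))
print("port slot",rect(P,box(195,170,228,220)&(z<.05)&(z>.015)))
print("cass",rect(P,box(350,225,385,275)&(z>.08)))
print("stand",rect(P,box(350,225,385,275)&(z>.035)&(z<.055)))
print("pink",rect(P,box(322,222,345,256)&(z>.03)))
print("red",rect(P,box(390,260,420,295)&(z>.03)))
E
```

```text
ground 0.0010853165243431828
lid (587.7, 91.9, 187.4, 193.9, 3.3, 4925, 0.09)
lid all (516.2, 87.9, 330.9, 193.9, 3.2, 5163, 0.0901)
handle (467.3, 37.7, 222.8, 82.9, 40.4, 200, 0.1253)
port (558.8, 240.6, 90.6, 51.2, 3.0, 582, 0.065)
port slot (561.8, 245.5, 57.8, 5.3, 1.9, 78, 0.0266)
cass (380.2, -101.3, 55.7, 194.8, 30.0, 113, 0.0947)
stand (421.1, -172.2, 83.8, 40.2, 3.5, 339, 0.0448)
pink (443.3, -83.8, 9.9, 59.3, 65.3, 108, 0.0844)
red (363.5, -146.0, 280.7, 56.9, 81.7, 198, 0.0802)
```

```bash
python3 - <<'E'
from h import *
robot.move_gripper(0.5)
robot.goto([.421,-.172,.21],down(np.radians(3.4)))
im,P,c=snap("wrist","w1"); z=P[...,2]
print(robot.read_t(),robot.read_position(), robot.read_qpos())
near=np.hypot(P[...,0]-.421,P[...,1]+.172)<.06
print("cass",rect(P,near&(z>.085)&(z<.105)))
print("stand",rect(P,near&(z>.035)&(z<.055)))
E
```

```text
2.9333 [ 0.42109546 -0.17252606  0.20999938] [ 2.65339411e+00  5.45882430e-02 -2.72102715e+01  6.00957042e-03
 -6.27379573e+01 -8.92989418e+01]
cass (419.8, -173.6, 59.4, 9.1, 3.1, 729, 0.0944)
stand (420.6, -173.7, 86.0, 40.1, 3.5, 2334, 0.0443)
```

View pics/w1.png

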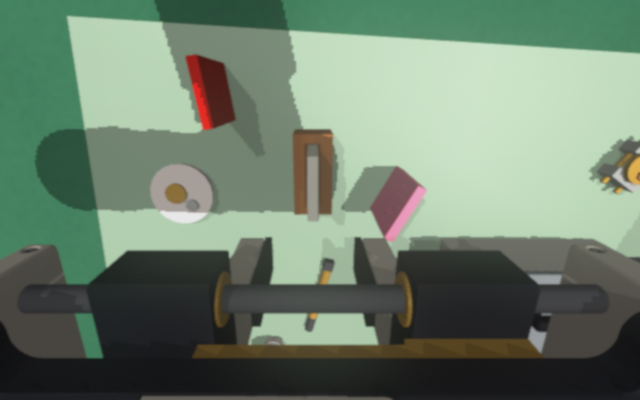

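The close view shows the white cassette in its stand at about (313,180), with pink at (398,203) and red at (210,92), both clear of the fingers. Before grasping I'll take one close look at the port.

```bash
python3 - <<'E'
from h import *
robot.goto([.560,.20,.21],down(np.radians(3.4)))
im,P,c=snap("wrist","w2"); z=P[...,2]
print(robot.read_t(),robot.read_position())
near=(np.abs(P[...,0]-.56)<.06)&(np.abs(P[...,1]-.24)<.045)
print("port",rect(P,near&(z>.055)&(z<.08)))
print("slot",rect(P,near&(z<.055)&(z>.01)&(np.abs(P[...,1]-.24)<.015)))
print("lid",rect(P,(z>.083)&(z<.097)&(P[...,0]>.4)&(P[...,0]<.75)))
hm=(z>.112)&(z<.135)&(np.hypot(P[...,0]-.528,P[...,1]-.0885)<.07)
print("handle",rect(P,hm), np.median(im[hm],0))
E
```

```text
4.4583 [0.56003717 0.19875247 0.21024394]
port (558.3, 239.2, 90.2, 50.2, 3.0, 4008, 0.0638)
slot (559.7, 242.1, 10.4, 61.0, 89.1, 642, 0.0226)
lid (578.8, 89.7, 170.6, 194.8, 3.1, 29890, 0.0895)
handle (526.4, 87.3, 12.1, 100.4, 3.1, 2276, 0.125) [35. 36. 37.]
```

View pics/w2.png

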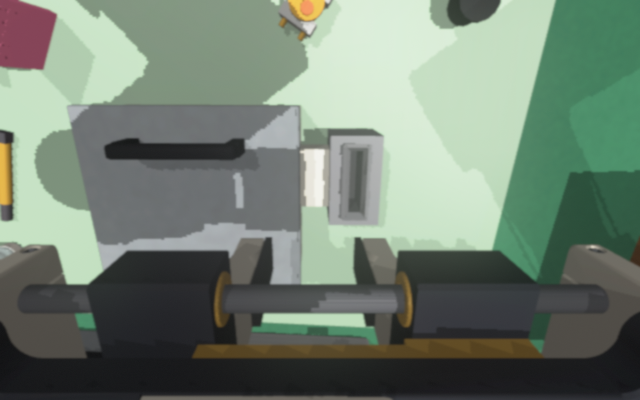

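The port slot shows at (357,182) and the handle at (175,150), and both agree with the depth fits. Now I'll grasp the cassette and carry it above the port.

```bash
python3 - <<'E'
from h import *
R=down(np.radians(3.05))
robot.goto([.4198,-.1736,.16],R)
robot.move_gripper(.5)
robot.servo_line([.4198,-.1736,.068],speed=.1)
robot.move_gripper(0)
print("grip",robot.read_grip_width(),robot.read_finger_force(),robot.read_position(),robot.read_force())
robot.servo_line([.4198,-.1736,.24],speed=.12)
print("lift",robot.read_grip_width(),robot.read_finger_force(),robot.read_force())
robot.goto([.5583,.2392,.24],R)
robot.servo_line([.5583,.2392,.15],speed=.1)
print(robot.read_t(),robot.read_position(),robot.read_force())
im,P,c=snap("wrist","w3"); z=P[...,2]; p=robot.read_position()
near=(np.abs(P[...,0]-p[0])<.05)&(np.abs(P[...,1]-p[1])<.02)&(z>.12)&(z<.19)
print("cass top",rect(P,near))
near=(np.abs(P[...,0]-.56)<.055)&(np.abs(P[...,1]-.24)<.04)
print("port",rect(P,near&(z>.055)&(z<.08)))
s,_,_=snap("side","s3"); cv2.imwrite("pics/s3c.png",cv2.resize(s[150:350,130:390,::-1],None,fx=3,fy=3))
E
```

```text
grip 0.11873704996715785 29.991390109062195 [ 0.41980129 -0.17361892  0.06807444] [-0.18062911  0.48792309  1.77692945]
lift 0.11467625190346131 29.99115228652954 [ 0.36673525  0.1507755  -0.79792442]
12.1167 [0.55873088 0.23943487 0.15069553] [ 0.64799192 -0.54568565 -0.30951869]
cass top (546.0, 237.6, 31.0, 30.1, 44.3, 3659, 0.176)
port (553.4, 239.0, 80.6, 50.1, 3.0, 4577, 0.0637)
```

View pics/w3.png

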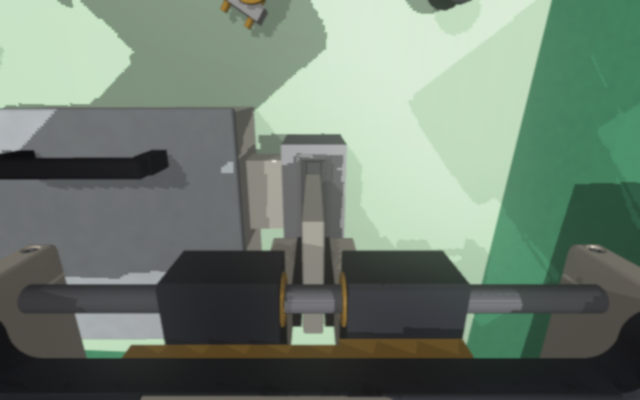

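View pics/s3c.png

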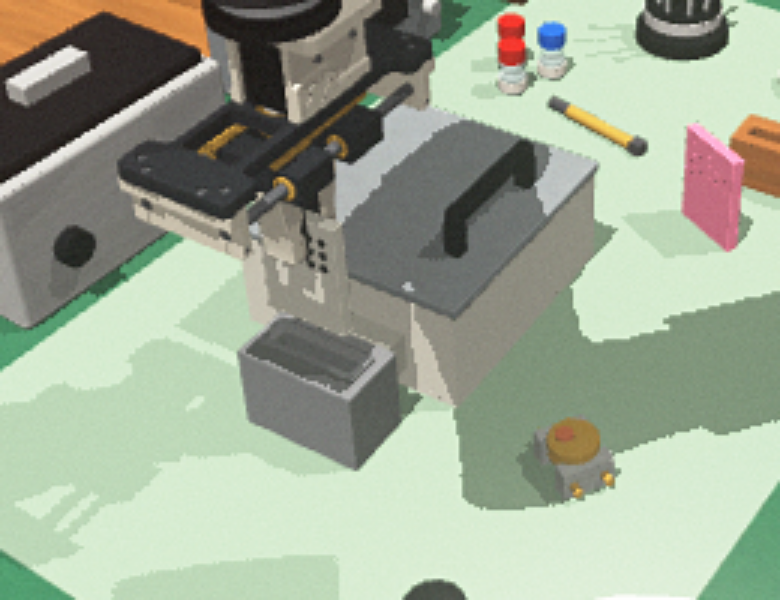

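The cassette is held upright and lined up over the slot. I'll lower it in small steps, watching the force.

```bash
python3 - <<'E'
from h import *
x,y=.5583,.2392
for z in [.134]+list(np.arange(.128,.0765,-.004)):
    robot.servo_line([x,y,z],speed=.05)
    f=robot.read_force(); p=robot.read_position()
    print(round(z,3),np.round(p*1000,1),np.round(f,1),np.round(robot.read_ft_torque(),2))
    if abs(f[2])>12 or np.hypot(f[0],f[1])>10: print("STOP");break
print(robot.read_t(),robot.read_grip_width())
E
```

```text
0.134 [558.2 239.1 133.5] [-0.   1.2 -0.6] [-0.04 -0.04 -0.02]
0.128 [558.1 239.1 127.6] [ 0.6  0.4 -0.7] [ 0.03 -0.01 -0.04]
0.124 [558.1 239.1 123.7] [ 0.1 -0.9 -0.7] [-0.04 -0.   -0.05]
0.12 [558.1 239.1 119.7] [-0.2  0.8 -0.6] [-0.05 -0.07 -0.05]
0.116 [558.1 239.1 115.7] [ 0.   1.2 -0.3] [ 0.02  0.02 -0.05]
0.112 [558.1 239.1 111.7] [ 0.1  0.5 -0.4] [-0.04 -0.02 -0.  ]
0.108 [558.1 239.1 107.7] [-0.6  0.1 -0.8] [ 0.05 -0.01 -0.03]
0.104 [558.1 239.1 103.7] [ 0.   0.  -0.3] [ 0.03 -0.01 -0.08]
0.1 [558.1 239.1  99.7] [-0.6  0.4 -1.1] [-0.01  0.01  0.01]
0.096 [558.1 239.1  95.7] [-0.3 -0.4  0.2] [ 0.   -0.01 -0.04]
0.092 [558.1 239.1  91.7] [-0.2 -0.6 -1.5] [0.01 0.05 0.02]
0.088 [558.1 239.1  87.7] [-0.3 -0.5 -0.9] [-0.   -0.04 -0.01]
0.084 [558.1 239.1  83.6] [0.8 0.5 0.9] [ 0.03  0.01 -0.  ]
0.08 [558.1 239.1  79.7] [ 0.1 -0.1 -0.5] [-0.02 -0.03 -0.07]
15.95 0.10913658783822876
```

```bash
python3 - <<'E'
from h import *
robot.servo_line([.5583,.2392,.0775],speed=.03)
print(robot.read_force())
robot.move_gripper(.35); robot.dwell(.3)
robot.servo_line([.5583,.2392,.20],speed=.12)
im,P,c=snap("wrist","w4"); z=P[...,2]
near=(np.abs(P[...,0]-.5583)<.05)&(np.abs(P[...,1]-.2392)<.02)
print("cass",rect(P,near&(z>.09)&(z<.125)),robot.read_t())
for a in (-90,90):
    q=robot.ik([.5264,.0873,.17],down(np.radians(3.05+a))); print(a,q)
E
```

```text
[-0.59325926  0.52901302  3.2617508 ]
cass (558.7, 238.6, 59.6, 10.0, 3.2, 870, 0.1043) 18.3333
-90 [ 30.48297248   9.89387417 -21.77753847   0.         -58.32858736
 152.56702752]
90 [ 30.48297248   9.89387417 -21.77753847   0.         -58.32858736
 -27.43297248]
```

The cassette is home: its top is at 104 mm and it is centred within 1 mm. Next I'll grip the handle and lift along the hinge arc.

```bash
cat > arc.py <<'E'
from h import *
from scipy.spatial.transform import Rotation as Ro
yaw=np.radians(3.05); B=Ro.from_euler('z',yaw)
H=np.array([.671,.0949,.082]); R0=down(yaw+np.pi/2); p0=np.array([.5264,.0873,.103])
def arc(th):
    r=Ro.from_rotvec(B.apply([0,1,0])*th); return H+r.apply(p0-H), r.as_matrix()@R0
E
python3 - <<'E'
from arc import *
robot.goto([*p0[:2],.19],R0)
robot.move_gripper(.5)
robot.servo_line(p0,speed=.08)
print(robot.read_position(),robot.read_force())
robot.move_gripper(0)
print("grip",robot.read_grip_width(),robot.read_finger_force(),robot.read_force(),robot.read_t())
for th in np.arange(.01,.1201,.01):
    robot.servo_line(*arc(th),speed=.015)
    f=robot.read_force(); print(round(th,3),np.round(robot.read_position()*1000,1),np.round(f,1),round(robot.read_grip_width(),3))
    if np.linalg.norm(f)>40: print("STOP");break
print(robot.read_t())
im,P,c=snap("top","t5")
z=P[...,2]; m=(z>.06)&(z<.14)
# lid angle by plane fit on lid top points (box frame)
L=B.inv().apply((P-H).reshape(-1,3)); k=(L[:,0]>-.17)&(L[:,0]<-.0)&(np.abs(L[:,1])<.09)&(L[:,2]>0)&(L[:,2]<.035)
s=np.polyfit(L[k,0],L[k,2],1); print("lid fit",s,k.sum())
E
```

```text
[0.52677699 0.08746283 0.10351671] [ 0.84600696 -0.57667309  0.55149519]
grip 0.1326937199144757 29.998149275779724 [ 1.86315052 -0.11308768 -1.23790041] 22.2667
0.01 [526.7  87.4 103.6] [  5.9  -0.6 -10.4] 0.137
0.02 [526.7  87.4 104.3] [  8.3  -0.6 -16.5] 0.136
0.03 [527.   87.4 106. ] [  7.3  -0.6 -15.3] 0.132
0.04 [527.5  87.4 108.2] [  6.2  -0.1 -11.2] 0.133
0.05 [528.1  87.4 110.5] [ 4.3 -0.6 -2.6] 0.135
0.06 [528.2  87.5 111.8] [ 5.  -0.4 -5.4] 0.132
0.07 [528.5  87.5 113.1] [ 4.8 -1.1 -5.4] 0.135
0.08 [528.8  87.4 114.5] [ 4.3 -1.5 -5.1] 0.131
0.09 [529.2  87.5 115.9] [ 6.4 -0.5 -5.9] 0.13
0.1 [529.5  87.5 117.3] [ 4.9 -0.7 -4.5] 0.132
0.11 [529.8  87.6 118.7] [ 5.   0.  -5.4] 0.13
0.12 [530.2  87.5 120.1] [ 5.1 -1.4 -5.2] 0.133
25.2667
lid fit [-0.11951725  0.00808103] 1810
```

```bash
python3 - <<'E'
from arc import *
robot.dwell(.5)
im,P,c=snap("side","s6"); L=B.inv().apply((P-H).reshape(-1,3))
k=(L[:,0]>-.17)&(L[:,0]<0)&(np.abs(L[:,1])<.09)&(L[:,2]>0)&(L[:,2]<.035)
print("lid",np.polyfit(L[k,0],L[k,2],1),k.sum())
im,P,c=snap("top","t6");z=P[...,2]
near=(np.abs(P[...,0]-.5583)<.05)&(np.abs(P[...,1]-.2392)<.02)
print("cass",rect(P,near&(z>.09)&(z<.125)),robot.read_finger_force(),robot.read_t())
cv2.imwrite("pics/s6c.png",cv2.resize(cv2.imread("pics/s6.png")[130:330,130:390],None,fx=3,fy=3))
E
```

```text
lid [-0.11404616  0.00953412] 2826
cass (548.8, 238.3, 38.8, 9.9, 5.3, 71, 0.1042) 29.995501041412354 25.9167
```

View pics/s6c.png

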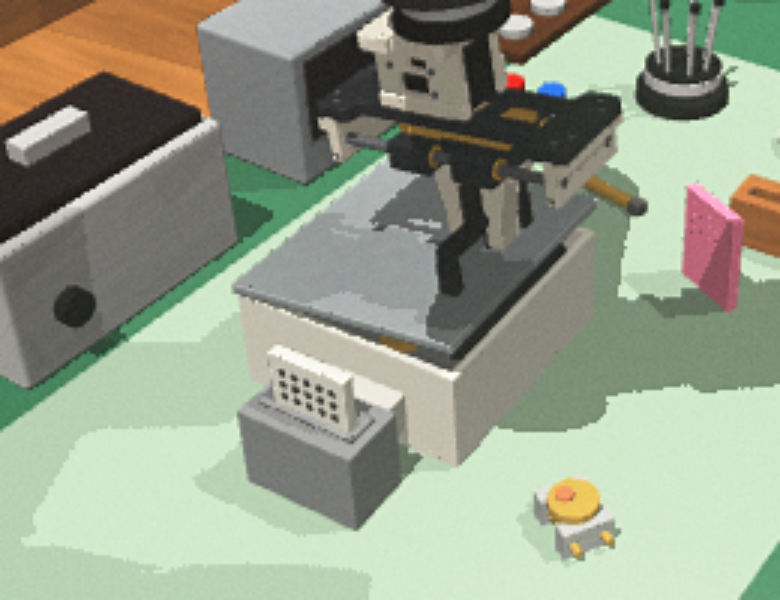

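The cassette stands home in the port at about (310,390), and the lid is held about 2 cm open by its handle. The bystanders in view haven't moved, so I'm handing in.

```bash
python3 -c "
from rig import robot
print(robot.job_done())"
```

```text
the job is handed in; nothing more can be done
None
```

The job is handed in at about 26 s: the cassette is home in the port and released, and the gripper is holding the lid by its handle at about 0.115 rad (2 cm open); no verdict was returned.

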